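# Sort hollow from solid canopy stubs by tipping effort

## Robot

A 7-joint arm with a two-finger parallel gripper is mounted at the origin on the work surface. World frame = base frame: x ahead of the robot, y to its left, z up, the work surface at z = 0. Lengths are in m, angles in rad, forces in N, time in s.
With the tool pointing down it reaches from about 0.4 to 0.85 m from the base axis. Payload 10.4 kg.
Tool frame: the origin (TCP) lies midway between the tips of the shut fingers; the grasp point (between the pads) lies 19 mm behind it; z points along the fingers, y is the line along which they close (so a half turn about z gives the same grasp; the last joint's range is limited). The gripper opens to 85 mm and grips with 20 to 120 N. Pads are 22 mm wide; open, the fingers measure 114 mm over their backs; the gripper's body (76 mm by 85 mm) begins 54 mm behind the grasp point. The pads swing forward as they close: fully open they stand 13 mm farther back than shut.
Start: joints at [1.179, 0.332, -0.065, 1.46, 0.022, 1.35, -0.088], TCP at [0.225, -0.583, 0.231] pointing down, gripper open.
Joint ranges: [-2.6, 2.6], [-0.5, 2.12], [-1.47, 1.34], [0.16, 2.42], [-1.27, 4.41], [0.06, 2.06], [-2.6, 2.6]. Speed limits (rad/s): [2.22, 2.22, 2.79, 2.79, 3.14, 3.14, 3.14].

## Interface

Orientations are given as a unit quaternion [x, y, z, w].
In Python, from workcell import get_obs, camera, camera_params, hand_in gives the robot as it stands.
- The arm moves only by the tool carry_out, never from a script. Its argument "commands" is a list that holds one entry, the list of rows, each a list of 6 numbers: the shift along the tool's x, y, z in units of 40 mm (1.0 is 40 mm), then the turn, a rotation vector about the tool's x, y, z in units of 6 degrees (1.0 is 6 degrees). In form: [[[x, y, z, ax, ay, az], ...]]. A call has 1 to 20 rows; each row shifts and turns the commanded pose from where the row before left it, along the tool's axes as they then stand; what a row does not reach is not made up. A row lasts 1/12 s, in which the tool goes at most 41.7 mm and 7.16 degrees, less where a joint would pass 70% of its speed; a pose out of reach is approached as far as the arm can. A call is refused whole if a number of a shift passes 1 or a number of a turn 1, either way. A call with a gripper value outside its range is refused whole. "hand" is the closure, from -1 (fully open) to 1 (shut), set as the call begins (left out, the last holds). The fingers move at their own pace and stop on an object; "force" is the grip in N (left out, the last holds). Time passes only in rows, so rows that do not move let the fingers close. It gives the time, the measured TCP pose, the force, the opening and the grip force at its end, in the units of the state.
- get_obs(): the state, without advancing time (a new reading comes with each control period).
- camera(name): name is "side" or "top" or "wrist"; returns the picture (420x560x3 uint8, red, green, blue); there is no depth.
- camera_params(name): a dict with "mtx" (3x3 intrinsics, pixels), "R" (3x3) and "t" (3): a world point X has camera coordinates R X + t. Camera axes: x right, y down, z forward; pixel columns grow to the right and rows downward; lengths in m; the calibration is good to about 2 mm. A picture is of the moment at which its call begins: read the wrist's pose just before it. camera_params takes no time and is no camera call; for the wrist camera it gives the pose at the moment of the call.
- hand_in(): hands the job in; it is judged then, once.
The state is a dict: "clock": time; "joint_pos": joint angles; "joint_velocities": joint speeds; "tau": joint torques, N m; "position": TCP position; "ee_rot": TCP orientation; "ft_force": force on the tool from outside, world axes, zero at the start; "torque": the same for the moment, N m; "grip_width": opening from 0.0 (shut) to 1.0 (fully open); "grasp_force": force on a finger pad.
Only numpy, scipy, OpenCV 4.12 (cv2) and the standard library are available. Lean on these libraries where they do the work, as an engineer would, in place of code of your own. Each camera call takes 0.05 s, during which the arm holds its last target. There are 200 camera calls.

## Task

Two of the four identical-looking square steel stubs on the deck of the sorting stand are hollow tube and two are solid bar: find out which by feeling how hard each is to tip up at its overhanging end (or to lift), then get the two hollow ones into the tray on the robot's side of the deck and the two solid ones into the tray on the far side (sliding them off the deck is fine), each wholly down in its tray and clear of the deck. Leave the hinge bracket on the deck, the crank arm, the pedal and the ratchet where they are.

Things in the scene. Friction and masses are not known exactly. Their poses are not given: they have to be found in the camera images.
- stand: sorting stand fixed on the ledge: a flat deck with a tray in front and one behind; origin at its centre on the ledge surface, x across the deck from the front (robot) side to the back, y along the deck. Overall 397 mm in x, 460 mm in y (452 mm between its 46 mm high side cheeks)
- deck: flat grey deck of the stand, 95 mm in x, 452 mm in y, top 50 mm above the ledge, open edges front and back; same origin and axes as the stand. Five lanes 84 mm apart along y hold the four stubs and the hinge bracket in changing order
- tray_front: open sheet tray along the robot-side edge of the deck, for hollow stubs; inside 145 mm in x, 446 mm in y, walls 44 mm high and 3 mm thick, floor 3 mm; origin under its centre on the ledge, 123 mm in front of the stand's origin, axes as the stand
- tray_back: the same kind of tray along the far edge of the deck, for solid stubs; origin under its centre, 123 mm behind the stand's origin
- stub_a: one of four identical-looking square steel stubs, 120 mm long (its x) by 28 x 28 mm, closed ends; origin at the centre of its underside. It lies across the deck, within 0.12 rad of the stand's x axis, its robot-side end hanging 33 to 39 mm out over the front tray. Two stubs are solid (about 0.74 kg), two hollow (about 0.2 kg); neither name nor look tells which, and it changes from run to run
- stub_b: as stub_a. Its centre of mass is at mid-length, 21 to 27 mm in from the deck's front edge. Pressing the overhanging end some 5 mm down tips it about that edge, the end's top face swinging as much towards the robot: follow it, for friction on a tool held straight adds up to 20 N. The moment about the edge is about 0.17 N m for a solid, 0.045 for a hollow one. Lifted whole: about 7 N or 2 N
- stub_c: as stub_a. Pushed level along the stand's x at either end face, low above the deck, a stub slides off the deck and tips down into the tray on the other side
- stub_d: as stub_a
- bracket: zinc-plated canopy hinge bracket standing loose on the deck in a lane among the stubs: foot 66 x 32 x 5 mm, upright leaf with a rolled eye to 47 mm height at its +x end; origin at the centre of its underside; must stay put
- crank: bystander: aluminium crank arm, 212 mm long (its x), 42 mm wide, 18 mm high, loose flat on the ledge left of the stand; origin at the centre of its underside
- pedal: bystander: black nylon pedal, 86 x 130 x 26 mm, loose on the ledge left of the stand; origin near the centre of its underside
- ratchet: bystander: chrome ratchet handle, 240 mm long (its x), up to 36 mm high, loose on the ledge right of the stand; origin near the middle on the ledge. A fixed green tool chest 344 x 204 mm, 0.21 m high with handle, stands behind it to the right of the stand
There are look-alikes about, which are no part of the job. What is shaped like the stub_d but red is not meant. What is shaped like the stub_a but pink is not meant.

How it is judged:
By the outcome, as a careful person would: the job done as asked, in the order asked, and still so for the second after the job is handed in, with the robot touching nothing.
It also fails if it takes over 70 s, if anything falls off the work surface, if the arm or the gripper's body presses on something with over 40 N, if the wrist force passes 120 N, or if a joint passes its speed limit or range.

## Working session

There is one attempt and no reset: what is moved stays moved. The work goes in short steps, Python scripts to look and compute and a tool call to move; the robot and the scene stay as the last step left them, time stands still between calls to the robot, and variables do not carry over. Pictures are saved under pics/ and viewed, at most 10 in all, crops included, and the job is handed in when it is done.

Besides the shell and the picture viewer there is one more tool, called after "Request:" by a JSON object that holds its "fn" and its "kwargs". carry_out: Moves the arm, as the interface text tells. Its arguments: {"type":"object","properties":{"commands":{"type":"array"},"hand":{"type":"number"},"force":{"type":"number"}},"required":["commands"]}

```bash
mkdir -p pics; ls; python3 - <<'E'
from workcell import *
import cv2,numpy as np
o=get_obs();print({k:np.round(v,3) for k,v in o.items()})
a=camera("top");b=camera("side")
cv2.imwrite("pics/top0.png",a[:,:,::-1]);cv2.imwrite("pics/side0.png",b[:,:,::-1])
for n in("top","side","wrist"):
  p=camera_params(n);print(n,np.round(p["mtx"],1).tolist(),np.round(-p["R"].T@p["t"],3),np.round(p["R"],3).tolist())
E
```

```text
pics
{'clock': np.float64(0.0), 'joint_pos': array([ 1.179,  0.333, -0.065,  1.461,  0.022,  1.35 , -0.088]), 'joint_velocities': array([-0.002, -0.   , -0.002,  0.   ,  0.001,  0.001, -0.001]), 'tau': array([-0.0000e+00, -6.2545e+01,  4.9000e-02, -3.9161e+01,  1.6000e-02,
        1.0000e-02, -0.0000e+00]), 'position': array([ 0.225, -0.583,  0.231]), 'ee_rot': array([ 0.983,  0.183, -0.   , -0.001]), 'ft_force': array([-0.034, -0.068,  0.443]), 'torque': array([ 0.026, -0.025,  0.003]), 'grasp_force': np.float64(0.0), 'grip_width': np.float64(1.002)}
top [[498.2, 0.0, 278.9], [0.0, 498.2, 204.0], [0.0, 0.0, 1.0]] [0.363 0.018 1.26 ] [[-0.027, -1.0, 0.014], [-0.994, 0.026, -0.11], [0.109, -0.017, -0.994]]
side [[468.4, 0.0, 283.3], [0.0, 468.4, 210.8], [0.0, 0.0, 1.0]] [-0.209  1.092  0.877] [[-0.833, -0.552, 0.021], [-0.312, 0.438, -0.843], [0.456, -0.71, -0.537]]
wrist [[353.5, 0.0, 285.8], [0.0, 353.5, 213.2], [0.0, 0.0, 1.0]] [ 0.287 -0.558  0.373] [[0.36, -0.933, -0.002], [-0.9, -0.348, 0.261], [-0.244, -0.092, -0.965]]
```

View pics/top0.png

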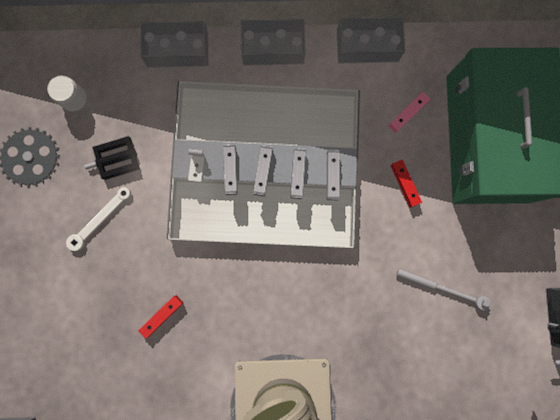

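View pics/side0.png

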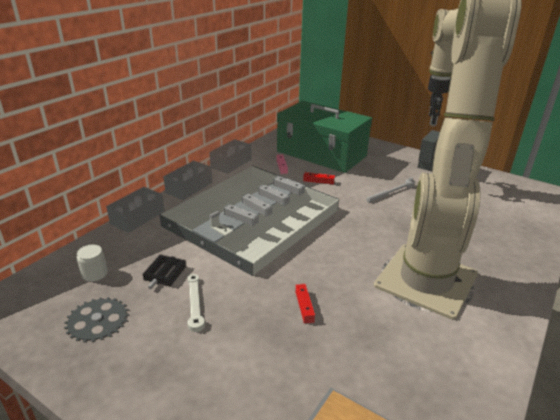

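The top view shows the stand, with the bracket at (196,165) in the leftmost lane. The grey stubs on the deck are at (230,170), (263,171), (298,174) and (333,176). The look-alikes are red at (160,318) and (405,184), and pink at (410,112); they lie off the stand, so I leave them out. Next I check a close crop and measure.

```bash
cat > h.py <<'E'
from workcell import *
import cv2,numpy as np
def ray(n,uv,z,p=None):
    p=p or camera_params(n);c=-p["R"].T@p["t"]
    d=p["R"].T@np.linalg.inv(p["mtx"])@np.array([uv[0],uv[1],1.])
    return c+d*(z-c[2])/d[2]
E
python3 - <<'E'
from h import *
a=cv2.imread("pics/top0.png")
x0,y0=165,75;c=a[y0:255,x0:365]
cv2.imwrite("pics/crop0.png",cv2.resize(c,None,fx=3.3,fy=3.3,interpolation=cv2.INTER_CUBIC))
hsv=cv2.cvtColor(a,cv2.COLOR_BGR2HSV)
for u in(215,230,247,263,280,298,316,333): print(u,a[132:204:4,u].tolist()[::2])
for uv in[(179,83),(358,91),(353,247),(169,239)]: print(uv,ray("top",uv,.046).round(3))
for uv in[(230,147),(230,192),(263,171),(298,174),(333,176)]: print(uv,ray("top",uv,.078).round(3))
E
```

```text
215 [[110, 115, 118], [126, 131, 135], [141, 140, 141], [141, 137, 140], [144, 146, 147], [141, 141, 141], [100, 104, 105], [115, 119, 125], [109, 116, 119]]
230 [[105, 110, 114], [104, 109, 111], [161, 158, 168], [128, 130, 134], [167, 166, 172], [169, 169, 175], [158, 160, 163], [174, 175, 179], [113, 116, 120]]
247 [[107, 113, 115], [107, 111, 115], [145, 144, 144], [140, 138, 137], [141, 141, 141], [142, 141, 140], [126, 124, 124], [109, 111, 118], [110, 110, 118]]
263 [[108, 112, 116], [106, 112, 114], [155, 151, 160], [116, 112, 119], [167, 166, 173], [168, 166, 173], [172, 171, 175], [173, 172, 179], [89, 91, 95]]
280 [[106, 110, 116], [108, 115, 120], [144, 144, 146], [146, 142, 145], [146, 143, 145], [149, 144, 146], [145, 139, 141], [114, 118, 121], [113, 116, 118]]
298 [[107, 111, 114], [112, 117, 120], [168, 167, 170], [131, 130, 135], [165, 165, 171], [165, 165, 172], [169, 166, 171], [75, 72, 77], [127, 126, 128]]
316 [[107, 112, 116], [109, 114, 115], [150, 148, 149], [153, 150, 150], [150, 149, 149], [149, 145, 145], [145, 144, 146], [107, 112, 112], [113, 116, 120]]
333 [[101, 108, 111], [108, 111, 117], [81, 81, 82], [159, 159, 165], [165, 164, 169], [163, 163, 169], [166, 166, 172], [34, 34, 35], [155, 155, 162]]
(179, 83) [0.808 0.239 0.046]
(358, 91) [ 0.777 -0.21   0.046]
(353, 247) [ 0.386 -0.181  0.046]
(169, 239) [0.418 0.266 0.046]
(230, 147) [0.634 0.112 0.078]
(230, 192) [0.525 0.113 0.078]
(263, 171) [0.573 0.033 0.078]
(298, 174) [ 0.564 -0.05   0.078]
(333, 176) [ 0.557 -0.135  0.078]
```

View pics/crop0.png

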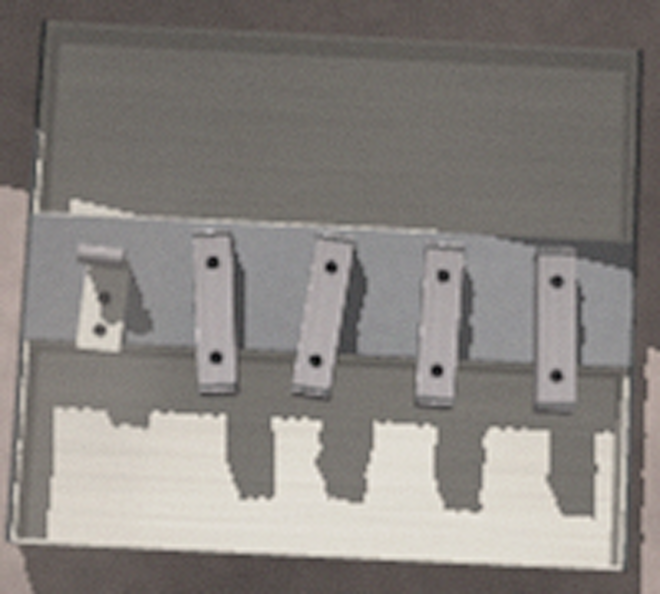

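The crop shows four grey stubs with dark hole pairs at (213,262)/(216,357), (331,267)/(315,360), (443,275)/(437,370) and (557,281)/(556,376), and the bracket at far left (100,300). They hang over the front tray as described. My plan is to grip each at its centre, lift it to weigh it, and set it straight into the matching tray.

```bash
cat >> h.py <<'E'
from scipy.spatial.transform import Rotation as Ro
def to(x,y,z,head):
    "turn about tool z (units), then shift in tool axes after the turn (units)"
    o=get_obs();R=Ro.from_quat(o["ee_rot"]).as_matrix();h=np.arctan2(R[1,0],R[0,0])
    d=(head-h+np.pi)%(2*np.pi)-np.pi
    T=np.array([[np.cos(head),np.sin(head),0],[np.sin(head),-np.cos(head),0],[0,0,-1]])
    print("turn z",round(-np.degrees(d)/6,2),"shift",(T.T@(np.array([x,y,z])-o["position"])/.04).round(2))
E
python3 - <<'E'
from h import *
f=lambda c:ray("top",(165+(c[0]+.5)/3.3-.5,75+(c[1]+.5)/3.3-.5),.078)
ex=np.array([.9975,-.0714]);ey=np.array([.0714,.9975]);c0=np.array([.597,.0285])
for b,q in[((213,262),(216,357)),((331,267),(315,360)),((443,275),(437,370)),((557,281),(556,376))]:
    B,F=f(b),f(q);m=((B+F)/2)[:2];v=(B-F)[:2]
    print("c",m.round(3),"head",np.arctan2(v[1],v[0]).round(3),"hole d",np.linalg.norm(v).round(3),"in stand",((m-c0)@ex).round(3),((m-c0)@ey).round(3))
m=f((557,328)) ; to(m[0],m[1],.115,-.06)
E
```

```text
c [0.582 0.113] head 0.015 hole d 0.07 in stand -0.021 0.084
c [0.577 0.034] head -0.192 hole d 0.07 in stand -0.021 0.005
c [ 0.568 -0.051] head -0.094 hole d 0.07 in stand -0.023 -0.081
c [ 0.562 -0.135] head -0.05 hole d 0.07 in stand -0.024 -0.166
turn z 4.09 shift [  7.73 -11.66   2.89]
```

Request:
{"fn": "carry_out", "kwargs": {"commands": [[[0,0,0,0,0,0.82],[0,0,0,0,0,0.82],[0,0,0,0,0,0.82],[0,0,0,0,0,0.82],[0,0,0,0,0,0.82],[0.5,-0.75,0,0,0,0],[0.5,-0.75,0,0,0,0],[0.5,-0.75,0,0,0,0],[0.5,-0.75,0,0,0,0],[0.5,-0.75,0,0,0,0],[0.5,-0.75,0,0,0,0],[0.5,-0.75,0,0,0,0],[0.5,-0.75,0,0,0,0],[0.5,-0.75,0.1,0,0,0],[0.5,-0.75,0.3,0,0,0],[0.5,-0.75,0.5,0,0,0],[0.5,-0.75,0.5,0,0,0],[0.5,-0.75,0.5,0,0,0],[0.5,-0.75,0.3,0,0,0],[0.5,-0.75,0.1,0,0,0]]], "hand": -0.5}}

```text
clock: 1.77
position: [0.5514, -0.1502, 0.1366]
ee_rot: [1.0, -0.03, -0.002, -0.0]
ft_force: [0.6, -1.6, 0.1]
grip_width: 0.747
grasp_force: 0.0
```

```bash
python3 - <<'E'
from h import *
o=get_obs();print(o["clock"],o["position"].round(3),o["grip_width"],o["ft_force"].round(2))
to(.562,-.135,.055,-.05)
cv2.imwrite("pics/w1.png",camera("wrist")[:,:,::-1])
E
```

```text
1.7667 [ 0.551 -0.15   0.137] 0.7473112166159471 [ 0.64 -1.58  0.08]
turn z -0.1 shift [ 0.25 -0.39  2.04]
```

View pics/w1.png

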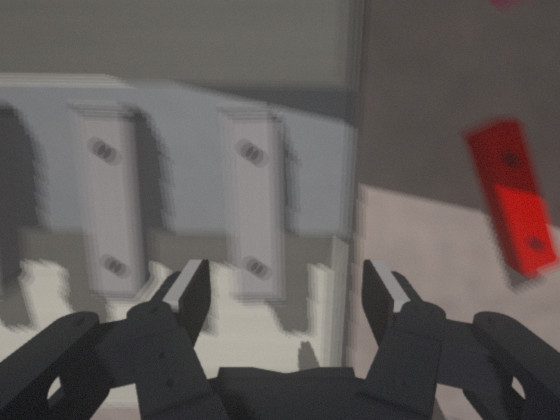

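The wrist view (slightly blurred) shows the rightmost stub at (255,200), 28 px left of the mid-finger column, which agrees with the remaining shift of −0.39 in y. The choice is confirmed: it is grey, on the deck, and the red one lies outside the stand.

Request:
{"fn": "carry_out", "kwargs": {"commands": [[[0.12,-0.2,0,0,0,0],[0.13,-0.2,0,0,0,0],[0,0,0.6,0,0,0],[0,0,0.6,0,0,0],[0,0,0.5,0,0,0],[0,0,0.3,0,0,0],[0,0,0,0,0,0]]]}}

```text
clock: 2.4
position: [0.5612, -0.1373, 0.057]
ee_rot: [1.0, -0.031, -0.002, -0.0]
ft_force: [-1.2, 0.1, -0.8]
grip_width: 0.75
grasp_force: 0.0
```

Request:
{"fn": "carry_out", "kwargs": {"commands": [[[0,0,0,0,0,0],[0,0,0,0,0,0],[0,0,0,0,0,0],[0,0,0,0,0,0],[0,0,0,0,0,0],[0,0,0,0,0,0],[0,0,0,0,0,0],[0,0,0,0,0,0]]], "hand": 1, "force": 60}}

```text
clock: 3.07
position: [0.5641, -0.1367, 0.0612]
ee_rot: [1.0, -0.03, 0.001, 0.0]
ft_force: [-1.2, 0.3, 7.3]
grip_width: 0.308
grasp_force: 61.5
```

Request:
{"fn": "carry_out", "kwargs": {"commands": [[[0,0,-0.3,0,0,0],[0,0,-0.4,0,0,0],[0,0,-0.4,0,0,0],[0,0,-0.3,0,0,0],[0,0,-0.1,0,0,0],[0,0,0,0,0,0],[0,0,0,0,0,0],[0,0,0,0,0,0],[0,0,0,0,0,0]]]}}

```text
clock: 3.82
position: [0.5623, -0.1365, 0.1182]
ee_rot: [1.0, -0.03, -0.001, -0.0]
ft_force: [0.9, 0.5, -7.4]
grip_width: 0.31
grasp_force: 61.0
```

```bash
python3 - <<'E'
from h import *
o=get_obs();print(o["clock"],o["position"].round(3),o["ft_force"].round(2),o["torque"].round(2),o["grip_width"])
cv2.imwrite("pics/s2.png",camera("side")[100:300,130:390,::-1].repeat(3,0).repeat(3,1))
ex=np.array([.9975,-.0714]);ey=np.array([.0714,.9975]);c0=np.array([.597,.0285])
for s in(-.123,.123):
  p=c0+s*ex-.163*ey;print(p);to(p[0],p[1],.012,-.06)
E
```

```text
3.8167 [ 0.562 -0.137  0.118] [ 0.94  0.5  -7.37] [-0.01 -0.01  0.01] 0.3096486794544387
[ 0.4626693 -0.1253103]
turn z -0.01 shift [-2.51 -0.13  2.66]
[ 0.7080543 -0.1428747]
turn z -0.01 shift [ 3.64 -0.06  2.66]
```

View pics/s2.png

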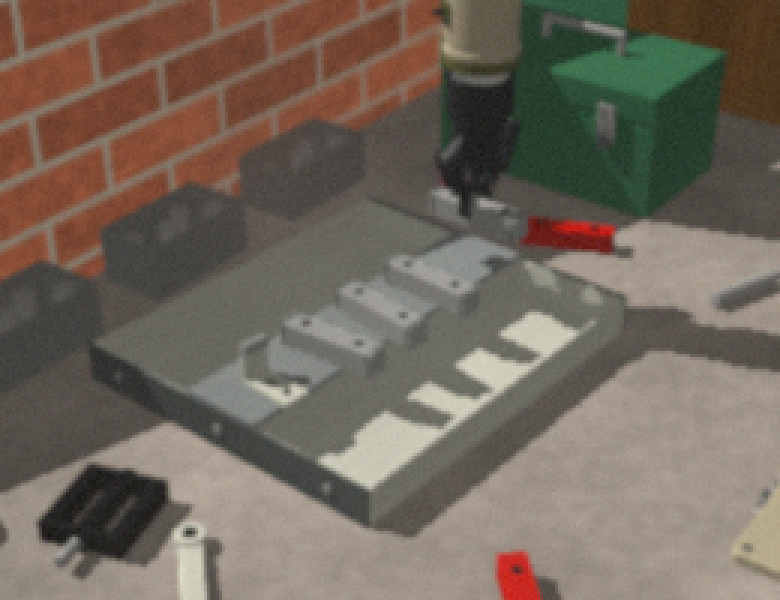

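The lift force is 7.4 N and the stub hangs level in the side view at (475,215), so it is solid and goes to the back tray.

Request:
{"fn": "carry_out", "kwargs": {"commands": [[[0.3,0,0,0,0,0],[0.6,0,0,0,0,0],[0.7,0,0,0,0,0],[0.7,0,0,0,0,0],[0.7,0,0,0,0,0],[0.44,0,0,0,0,0],[0.2,0,0,0,0,0],[0,-0.05,0.3,0,0,0],[0,0,0.5,0,0,0],[0,0,0.5,0,0,0],[0,0,0.5,0,0,0],[0,0,0.4,0,0,0],[0,0,0.3,0,0,0],[0,0,0,0,0,0],[0,0,0,0,0,0]]]}}

```text
clock: 5.12
position: [0.7078, -0.1432, 0.0188]
ee_rot: [1.0, -0.03, -0.001, -0.0]
ft_force: [0.5, -0.1, -6.9]
grip_width: 0.308
grasp_force: 61.4
```

Request:
{"fn": "carry_out", "kwargs": {"commands": [[[0,0,0,0,0,0],[0,0,0,0,0,0],[0,0,0,0,0,0],[0,0,0,0,0,0],[0,0,0,0,0,0],[0,0,-0.4,0,0,0],[0,0,-0.6,0,0,0],[0,0,-0.7,0,0,0],[0,0,-0.7,0,0,0],[0,0,-0.4,0,0,0],[0,0,0,0,0,0]]], "hand": -0.5}}

```text
clock: 6.03
position: [0.7109, -0.1436, 0.1382]
ee_rot: [1.0, -0.03, 0.004, 0.001]
ft_force: [0.5, 0.6, 1.3]
grip_width: 0.748
grasp_force: 0.0
```

```bash
python3 - <<'E'
from h import *
o=get_obs();print(o["clock"],o["position"].round(3),o["ft_force"].round(2))
to(.568,-.051,.059,-.094)
E
```

```text
6.0333 [ 0.711 -0.144  0.138] [0.47 0.62 1.35]
turn z 0.32 shift [-3.77 -1.97  1.98]
```

Request:
{"fn": "carry_out", "kwargs": {"commands": [[[0,0,0,0,0,0.32],[-0.4,-0.2,0,0,0,0],[-0.6,-0.3,0,0,0,0],[-0.7,-0.37,0,0,0,0],[-0.7,-0.37,0,0,0,0],[-0.7,-0.37,0,0,0,0],[-0.47,-0.26,0,0,0,0],[-0.2,-0.1,0,0,0,0],[0,0,0.4,0,0,0],[0,0,0.6,0,0,0],[0,0,0.5,0,0,0],[0,0,0.38,0,0,0],[0,0,0.1,0,0,0],[0,0,0,0,0,0]]]}}

```text
clock: 7.2
position: [0.5653, -0.0511, 0.0514]
ee_rot: [0.999, -0.047, -0.001, -0.0]
ft_force: [0.8, 0.3, 0.4]
grip_width: 0.748
grasp_force: 0.0
```

Request:
{"fn": "carry_out", "kwargs": {"commands": [[[0,0,0,0,0,0],[0,0,0,0,0,0],[0,0,0,0,0,0],[0,0,0,0,0,0],[0,0,0,0,0,0],[0,0,0,0,0,0],[0,0,0,0,0,0],[0,0,-0.3,0,0,0],[0,0,-0.4,0,0,0],[0,0,-0.4,0,0,0],[0,0,-0.3,0,0,0],[0,0,-0.1,0,0,0],[0,0,0,0,0,0],[0,0,0,0,0,0],[0,0,0,0,0,0],[0,0,0,0,0,0]]], "hand": 1}}

```text
clock: 8.53
position: [0.565, -0.0508, 0.1111]
ee_rot: [0.999, -0.047, -0.001, -0.0]
ft_force: [-0.1, -0.3, -7.9]
grip_width: 0.314
grasp_force: 60.7
```

```bash
cat >> h.py <<'E'
def st(l,head):
  ex=np.array([.9975,-.0714]);ey=np.array([.0714,.9975]);c0=np.array([.597,.0285])
  o=get_obs();print(o["clock"],o["position"].round(3),o["ft_force"].round(2),o["torque"].round(2))
  for s in(-.123,.123):
    p=c0+s*ex+l*ey;to(p[0],p[1],.018,head)
E
python3 -c "
from h import *
st(-.081,-.07)"
```

```text
8.5333 [ 0.565 -0.051  0.111] [-0.1  -0.28 -7.93] [-0.01 -0.02 -0.07]
turn z -0.23 shift [-2.42 -0.01  2.33]
turn z -0.23 shift [ 3.73 -0.    2.33]
```

7.9 N, so this one is also solid and goes to the back tray.

Request:
{"fn": "carry_out", "kwargs": {"commands": [[[0,0,0,0,0,-0.23],[0.3,0,0,0,0,0],[0.6,0,0,0,0,0],[0.7,0,0,0,0,0],[0.7,0,0,0,0,0],[0.7,0,0,0,0,0],[0.5,0,0,0,0,0],[0.23,0,0,0,0,0],[0,0,0.3,0,0,0],[0,0,0.5,0,0,0],[0,0,0.5,0,0,0],[0,0,0.5,0,0,0],[0,0,0.35,0,0,0],[0,0,0.2,0,0,0],[0,0,0,0,0,0],[0,0,0,0,0,0]]]}}

```text
clock: 9.87
position: [0.7144, -0.0612, 0.0183]
ee_rot: [0.999, -0.035, -0.0, -0.0]
ft_force: [1.1, -0.4, -6.7]
grip_width: 0.317
grasp_force: 60.4
```

Request:
{"fn": "carry_out", "kwargs": {"commands": [[[0,0,0,0,0,0],[0,0,0,0,0,0],[0,0,0,0,0,0],[0,0,0,0,0,0],[0,0,0,0,0,0],[0,0,-0.4,0,0,0],[0,0,-0.6,0,0,0],[0,0,-0.7,0,0,0],[0,0,-0.7,0,0,0],[0,0,-0.4,0,0,0],[0,0,0,0,0,0],[0,0,0,0,0,0]]], "hand": -0.5}}

```text
clock: 10.87
position: [0.7153, -0.0612, 0.1326]
ee_rot: [0.999, -0.035, 0.002, 0.0]
ft_force: [0.2, -0.3, -0.5]
grip_width: 0.753
grasp_force: 0.0
```

```bash
python3 - <<'E'
from h import *
o=get_obs();print(o["clock"],o["position"].round(3),o["ft_force"].round(2))
to(.577,.034,.060,-.192)
E
```

```text
10.8667 [ 0.715 -0.061  0.133] [ 0.19 -0.27 -0.51]
turn z 1.17 shift [-3.85 -1.68  1.81]
```

Request:
{"fn": "carry_out", "kwargs": {"commands": [[[0,0,0,0,0,0.6],[0,0,0,0,0,0.57],[-0.4,-0.2,0,0,0,0],[-0.6,-0.28,0,0,0,0],[-0.7,-0.3,0,0,0,0],[-0.7,-0.3,0,0,0,0],[-0.7,-0.3,0,0,0,0],[-0.5,-0.2,0,0,0,0],[-0.25,-0.1,0,0,0,0],[0,0,0.4,0,0,0],[0,0,0.6,0,0,0],[0,0,0.45,0,0,0],[0,0,0.2,0,0,0],[0,0,0.1,0,0,0],[0,0,0,0,0,0]]]}}

```text
clock: 12.12
position: [0.576, 0.0339, 0.0594]
ee_rot: [0.995, -0.096, -0.001, 0.0]
ft_force: [0.2, 0.3, -0.5]
grip_width: 0.751
grasp_force: 0.0
```

Request:
{"fn": "carry_out", "kwargs": {"commands": [[[0,0,0,0,0,0],[0,0,0,0,0,0],[0,0,0,0,0,0],[0,0,0,0,0,0],[0,0,0,0,0,0],[0,0,0,0,0,0],[0,0,0,0,0,0],[0,0,-0.3,0,0,0],[0,0,-0.4,0,0,0],[0,0,-0.4,0,0,0],[0,0,-0.3,0,0,0],[0,0,-0.1,0,0,0],[0,0,0,0,0,0],[0,0,0,0,0,0],[0,0,0,0,0,0],[0,0,0,0,0,0]]], "hand": 1}}

```text
clock: 13.45
position: [0.5756, 0.0341, 0.1191]
ee_rot: [0.995, -0.096, -0.001, 0.0]
ft_force: [0.5, -0.7, -2.1]
grip_width: 0.313
grasp_force: 59.4
```

```bash
python3 -c "
from h import *
st(.003,-.07)"
```

```text
13.45 [0.576 0.034 0.119] [ 0.47 -0.73 -2.08] [-0.02  0.01  0.04]
turn z -1.17 shift [-2.53  0.02  2.53]
turn z -1.17 shift [3.62 0.03 2.53]
```

2.1 N, so this one is hollow and goes to the front tray.

Request:
{"fn": "carry_out", "kwargs": {"commands": [[[0,0,0,0,0,-0.6],[0,0,0,0,0,-0.57],[-0.3,0,0,0,0,0],[-0.6,0,0,0,0,0],[-0.7,0,0,0,0,0],[-0.6,0,0,0,0,0],[-0.33,0,0,0,0,0],[0,0,0.3,0,0,0],[0,0,0.5,0,0,0],[0,0,0.6,0,0,0],[0,0,0.5,0,0,0],[0,0,0.4,0,0,0],[0,0,0.23,0,0,0],[0,0,0,0,0,0],[0,0,0,0,0,0]]]}}

```text
clock: 14.7
position: [0.4752, 0.0414, 0.0189]
ee_rot: [0.999, -0.035, -0.0, -0.0]
ft_force: [0.2, -0.5, -0.9]
grip_width: 0.312
grasp_force: 59.4
```

Request:
{"fn": "carry_out", "kwargs": {"commands": [[[0,0,0,0,0,0],[0,0,0,0,0,0],[0,0,0,0,0,0],[0,0,0,0,0,0],[0,0,0,0,0,0],[0,0,-0.4,0,0,0],[0,0,-0.6,0,0,0],[0,0,-0.7,0,0,0],[0,0,-0.7,0,0,0],[0,0,-0.4,0,0,0],[0,0,0,0,0,0],[0,0,0,0,0,0]]], "hand": -0.5}}

```text
clock: 15.7
position: [0.4758, 0.0412, 0.1316]
ee_rot: [0.999, -0.035, 0.001, 0.0]
ft_force: [-0.1, -0.2, -0.2]
grip_width: 0.751
grasp_force: 0.0
```

```bash
python3 - <<'E'
from h import *
o=get_obs();print(o["clock"],o["position"].round(3),o["ft_force"].round(2))
to(.582,.113,.060,.015)
E
```

```text
15.7 [0.476 0.041 0.132] [-0.05 -0.15 -0.21]
turn z -0.81 shift [ 2.68 -1.75  1.79]
```

Request:
{"fn": "carry_out", "kwargs": {"commands": [[[0,0,0,0,0,-0.4],[0,0,0,0,0,-0.41],[0.4,-0.25,0,0,0,0],[0.6,-0.4,0,0,0,0],[0.7,-0.45,0,0,0,0],[0.6,-0.4,0,0,0,0],[0.38,-0.25,0,0,0,0],[0,0,0.4,0,0,0],[0,0,0.6,0,0,0],[0,0,0.47,0,0,0],[0,0,0.2,0,0,0],[0,0,0.1,0,0,0],[0,0,0,0,0,0]]]}}

```text
clock: 16.78
position: [0.5807, 0.1128, 0.0591]
ee_rot: [1.0, 0.007, -0.001, 0.0]
ft_force: [-0.2, 0.0, -0.1]
grip_width: 0.748
grasp_force: 0.0
```

Request:
{"fn": "carry_out", "kwargs": {"commands": [[[0,0,0,0,0,0],[0,0,0,0,0,0],[0,0,0,0,0,0],[0,0,0,0,0,0],[0,0,0,0,0,0],[0,0,0,0,0,0],[0,0,0,0,0,0],[0,0,-0.3,0,0,0],[0,0,-0.4,0,0,0],[0,0,-0.4,0,0,0],[0,0,-0.3,0,0,0],[0,0,-0.1,0,0,0],[0,0,0,0,0,0],[0,0,0,0,0,0],[0,0,0,0,0,0],[0,0,0,0,0,0]]], "hand": 1}}

```text
clock: 18.12
position: [0.5809, 0.1127, 0.1191]
ee_rot: [1.0, 0.007, -0.001, 0.0]
ft_force: [0.1, -0.2, -2.0]
grip_width: 0.313
grasp_force: 59.3
```

```bash
python3 -c "
from h import *
st(.085,-.07)"
```

```text
18.1167 [0.581 0.113 0.119] [ 0.06 -0.17 -1.97] [ 0.04 -0.04  0.  ]
turn z 0.81 shift [-2.52 -0.06  2.53]
turn z 0.81 shift [ 3.63 -0.05  2.53]
```

2.0 N, so the last one is hollow and goes to the front tray.

Request:
{"fn": "carry_out", "kwargs": {"commands": [[[0,0,0,0,0,0.4],[0,0,0,0,0,0.41],[-0.3,0,0,0,0,0],[-0.6,0,0,0,0,0],[-0.7,0,0,0,0,0],[-0.6,0,0,0,0,0],[-0.32,-0.05,0,0,0,0],[0,0,0.3,0,0,0],[0,0,0.5,0,0,0],[0,0,0.6,0,0,0],[0,0,0.5,0,0,0],[0,0,0.4,0,0,0],[0,0,0.23,0,0,0],[0,0,0,0,0,0],[0,0,0,0,0,0]]]}}

```text
clock: 19.37
position: [0.481, 0.1219, 0.0187]
ee_rot: [0.999, -0.035, -0.0, -0.0]
ft_force: [-0.4, 0.3, -2.2]
grip_width: 0.308
grasp_force: 59.4
```

Request:
{"fn": "carry_out", "kwargs": {"commands": [[[0,0,0,0,0,0],[0,0,0,0,0,0],[0,0,0,0,0,0],[0,0,0,0,0,0],[0,0,0,0,0,0],[0,0,-0.4,0,0,0],[0,0,-0.6,0,0,0],[0,0,-0.8,0,0,0],[0,0,-0.8,0,0,0],[0,0,-0.8,0,0,0],[-0.3,0,-0.8,0,0,0],[-0.5,0.5,-0.6,0,0,0],[0,0.9,0,0,0,0],[0,0.9,0,0,0,0],[0,0.9,0,0,0,0],[0,0.9,0,0,0,0],[0,0.9,0,0,0,0],[0,0.9,0,0,0,0],[0,0.9,0,0,0,0],[0,0.5,0,0,0,0]]], "hand": -0.5}}

```text
clock: 21.03
position: [0.4276, -0.1713, 0.2112]
ee_rot: [0.999, -0.037, 0.0, 0.001]
ft_force: [0.5, 0.0, 0.9]
grip_width: 0.747
grasp_force: 0.0
```

```bash
python3 - <<'E'
from h import *
o=get_obs();print(o["clock"],o["position"].round(3),o["ft_force"].round(2))
a=camera("top")[75:260,60:370,::-1];b=camera("side")[140:340,130:390,::-1]
cv2.imwrite("pics/end.png",np.vstack([cv2.resize(a,(500,298)),cv2.resize(b,(390,300))[:, :].copy() if 0 else cv2.copyMakeBorder(cv2.resize(b,(390,300)),0,0,0,110,0)]))
E
```

```text
21.0333 [ 0.428 -0.171  0.211] [0.54 0.01 0.94]
```

View pics/end.png

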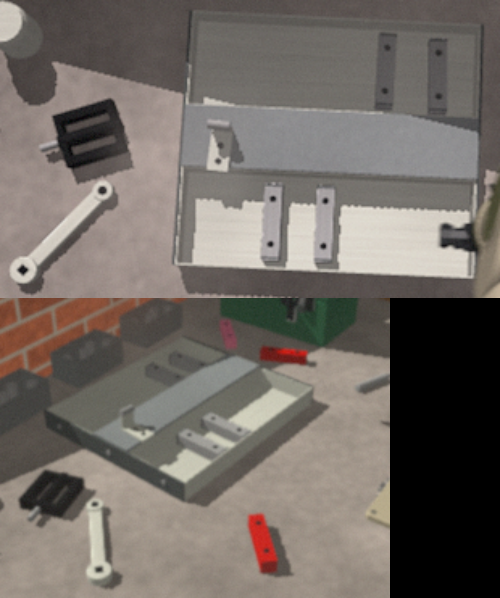

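The final view shows two stubs flat in the back tray at (386,72) and (437,76), and two flat in the front tray at (273,223) and (324,225). The deck holds only the bracket at (218,145), and the bystanders visible in the view (crank, pedal) have not moved.

```bash
python3 -c "
from workcell import *
print(hand_in())"
```

```text
the job is handed in; nothing more can be done
None
```

The job is handed in at about 21 s: the two hollow stubs (about 2 N when lifted) lie flat in the front tray and the two solid ones (7.4 and 7.9 N) in the back tray, the bracket is still on the deck, and the crank, pedal and ratchet were not touched.

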